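# Reset the stop collar on the tube length gauge

### The arm

A 6-joint arm with a two-finger parallel gripper is mounted at the origin on a cart in front of the work surface, level with it; the furniture and walls round the work are solid. World frame = base frame: x ahead of the robot, y to its left, z up, the work surface at z = 0. Lengths are in mm, angles in rad, forces in N, time in s.
With the tool pointing down it reaches from about 350 to 950 mm from the base axis. Payload 17.4 kg.
Tool frame: the origin (TCP) lies at the very end of the fingers, on their centre line; the grasp point (between the pads) lies 19 mm behind it; z points along the fingers, y is the direction in which the jaws open and shut (so a half turn about z gives the same grasp; the last joint's range is limited). The gripper opens to 93 mm and grips with 3 to 60 N. Pads are 15 mm wide; open, the fingers measure 128 mm over their backs; the gripper's body (75 mm by 188 mm) begins 65 mm behind the grasp point.
Start: joints at [-1.263, 0.116, 1.442, -0, 1.584, -0.038], TCP at [228.782, -635.052, 218.646] pointing down, gripper open.
Joint ranges: [-2.83, 2.83], [-0.83, 2.19], [0.07, 2.5], [-1.14, 4.28], [0.01, 3], [-2.97, 2.97]. Speed limits (rad/s): [1.89, 1.89, 2.22, 3.14, 3.14, 3.14].

### API

Orientations are given as a 3x3 rotation matrix whose columns are the frame's x, y, z axes.
In Python, from station import env gives the robot as it stands.
- The arm moves only by the tool apply_moves, never from a script. Its argument "steps" is one flat list of numbers, 6 for each row, row after row: the shift along the tool's x, y, z in cm, then the turn, a rotation vector about the tool's x, y, z in rad. In form: [tx, ty, tz, wx, wy, wz, tx, ty, tz, wx, wy, wz, ...]. A call has 1 to 10 rows; each row shifts and turns the commanded pose from where the row before left it, along the tool's axes as they then stand; what a row does not reach is not made up. A row lasts 1/10 s, in which the tool goes at most 50 mm and 8.59 degrees, less where a joint would pass 70% of its speed; a pose out of reach is approached as far as the arm can. A call with a gripper value outside its range is refused whole. "grip" is the opening, from 0 (shut) to 1 (fully open), set as the call begins (left out, the last holds). The fingers move at their own pace and stop on an object; "squeeze" is the grip in N (left out, the last holds). Time passes only in rows, so rows that do not move let the fingers close. It gives the time, the measured TCP pose, the force and the opening at its end, in the units of the state.
- env.get_obs(): the state, without advancing time (a new reading comes with each control period).
- env.grab_frame(name): name is "scene" or "top" or "wrist"; returns (picture, depth): 400x640x3 uint8, red, green, blue; 400x640 float32, mm along the optical axis (not along the pixel's ray), 0 where there is no reading.
- env.camera_model(name): a dict with "fovy" (degrees; the focal length in pixels is half the picture's height over the tangent of half this angle, whatever the lens; pixels are square), "cx", "cy" (the principal point, pixels), "dist_coeffs" ([k1, k2, p1, p2, k3] as OpenCV has them; the pictures are not rectified), "xyz" and "attitude" of the camera in the world. Camera axes: x right, y down, z forward; pixel columns grow to the right and rows downward; lengths in mm; the calibration is good to about 2 mm. A picture is of the moment at which its call begins: read the wrist's pose just before it. camera_model takes no time and is no camera call; for the wrist camera it gives the pose at the moment of the call.
- env.job_done(): hands the job in, once; it reports no verdict.
The state is a dict: "time_s": time; "qpos": joint angles; "joint_vel": joint speeds; "joint_efforts": joint torques, N m; "eef_pos": TCP position; "eef_rot": TCP orientation; "wrist_force": force on the tool from outside, world axes, zero at the start; "ft_torque": the same for the moment, N m; "opening": finger opening in mm.
Only numpy, scipy, OpenCV 4.12 (cv2) and the standard library are available. Lean on these libraries where they do the work, as an engineer would, in place of code of your own. Each camera call takes 0.05 s, during which the arm holds its last target. There are 200 camera calls.

### The job

The stop collar on the tubing length gauge is locked at the old length. Loosen its black thumbscrew by about a quarter turn before you move the collar, slide the collar along the rod until its yellow pointer lines up with the red mark, and tighten the thumbscrew again firmly while they are in line. Do not shift the red mark and leave the other things on the bench alone.

Things in the scene. Friction and masses are not known exactly. Their poses are not given: they have to be found in the camera images.
- gauge: fixed gauge: grey base 125 x 250 x 12 mm (x -75 to +50 mm), aluminium end blocks at y +-107 to 123 mm, top 106 mm above the bench, and a 12 mm steel rod between them, its axis 90 mm above the bench. Behind the rod a V-trough 72 to 86 mm high, in front a white ruled strip. Origin under the rod's middle at bench height; x points to the back, away from the robot, y along the rod, z up
- collar (a joint): place of the dark steel stop collar (36 mm across, 30 mm long) on the rod in m, 0 in the gauge's middle, positive toward its +y, range -0.08 to 0.08. It cannot turn on the rod. With the screw loose it slides against about 1.5 N and stays where it is left; with the screw tight it is clamped and resists 40 N
- screw (a joint): turn of the thumbscrew in rad: 0 is the tight stop; it grows counter-clockwise seen from its outer end (loosening), to 2.2 at most. Free above about 0.45 (surely from 0.8), firmly clamped below 0.3. Turning takes 0.1 to 0.2 N m; it stays where it is left, but from below 0.15 it may spring back to about 0.15 when let go, which is still tight
- paddle (a point): middle of the thumbscrew's black flat paddle, 30 x 10 x 26 mm (wide x thick x high). Site z is the screw's axis, outward; x is along the 30 mm width, y across the 10 mm thickness; they turn with it. The screw leans 35 degrees from vertical toward the gauge's -x (the robot). Below this point along the axis: a 15 mm flange at 12 to 17 mm, the collar's boss at 23 mm, its surface at 28 mm, the rod's axis at 46 mm
- pointer_tip (a point): lower tip of the yellow pointer, a bent 4 mm wire on the collar's front that moves with it; 32 mm above the bench, 46 mm in front of the rod's axis, just behind the red mark. It has the same y in the gauge's frame as the middle of the collar and the paddle
- mark_tip (a point): top of the red mark, a small red clip (foot 14 mm wide, upright 4 mm wide) in a track on the front of the base, 56 mm in front of the rod's axis, top 40 mm above the bench; stiff to move, to be left where it is. Pointer and mark are in line when both tips have the same y in the gauge's frame
- vial_black: glass vial with black cap, 25 mm across, 52 mm high; bystander; origin at its underside
- vial_red: glass vial with red cap, 25 mm across, 52 mm high; bystander; origin at its underside
- beaker: small glass beaker, 63 mm across, 70 mm high; bystander; origin at its underside
- hexkey: black hexagon key lying on the bench, 82 x 27 x 5 mm; bystander; origin under its middle
- red_driver: screwdriver with red handle lying on the bench, 181 mm long, 26 mm thick; bystander; origin under its middle

How it is judged (in metres and radians):
On the way, in this order (a step that is already met when the one before it is completed fails the run):
1. the thumbscrew is loosened (turned to 0.8 rad or more) with the collar still within 6 mm of its first place (value of joint screw above 0.8 rad and distance of pointer_tip from where it was at the start of the episode below 0.006 m), for 0.1 s.
2. the collar is slid, screw loose (0.45 rad or more), until pointer and mark are in line within 4 mm (value of joint screw above 0.45 rad and y of pointer_tip in the frame of mark_tip between -0.004 and 0.004 m), for 0.2 s.
At the end, for the whole second after the job is handed in: the thumbscrew is tight again (below 0.3 rad), the yellow pointer is in line with the red mark within 4 mm along the rod, and the collar is at rest (value of joint screw below 0.3 rad and y of pointer_tip in the frame of mark_tip between -0.004 and 0.004 m and velocity of joint collar between -0.005 and 0.005 m/s); the robot touches nothing.
It fails at once if the red mark is shifted by more than 3 mm (distance of mark_tip from where it was at the start of the episode above 0.003 m).
It fails at once if a bystander is moved by more than 20 mm (distance of any of vial_black, vial_red, beaker, hexkey, red_driver from where it was at the start of the episode above 0.02 m).
It also fails if it takes over 45 s, if anything falls off the work surface, if the arm or the gripper's body presses on something with over 40 N, if the wrist force passes 120 N, or if a joint passes its speed limit or range.

## Working session

There is one attempt and no reset: what is moved stays moved. The work goes in short steps, Python scripts to look and compute and a tool call to move; the robot and the scene stay as the last step left them, time stands still between calls to the robot, and variables do not carry over. Pictures are saved under pics/ and viewed, about 8 in all and at most 12, crops included, and the job is handed in when it is done.

Besides the shell and the picture viewer there is one more tool, called after "Call:" as name(argument=value, ...) on one line, values as JSON. apply_moves: Moves the arm, as the interface text tells. Its arguments: {"type":"object","properties":{"steps":{"type":"array"},"grip":{"type":"number"},"squeeze":{"type":"number"}},"required":["steps"]}

```bash
mkdir -p pics; ls
cat > h.py <<'E'
import numpy as np, cv2
from station import env
def cam(n):
    m=env.camera_model(n); f=200/np.tan(np.radians(m['fovy'])/2)
    return np.array([[f,0,m['cx']],[0,f,m['cy']],[0,0,1]]),np.array(m['dist_coeffs'],float),np.array(m['xyz'],float),np.array(m['attitude'],float).reshape(3,3)
def rays(c,uv):
    K,d,t,R=c; p=cv2.undistortPointsIter(np.array(uv,float).reshape(-1,1,2),K,d,None,None,(3,50,1e-9)).reshape(-1,2) if hasattr(cv2,'undistortPointsIter') else cv2.undistortPoints(np.array(uv,float).reshape(-1,1,2),K,d).reshape(-1,2)
    return np.c_[p,np.ones(len(p))]@R.T, t
def atdepth(c,uv,z):
    r,t=rays(c,uv); return t+r*np.array(z,float).reshape(-1,1)
def atz(c,uv,z):
    r,t=rays(c,uv); return t+r*((z-t[2])/r[:,2])[:,None]
def proj(c,P):
    K,d,t,R=c; return cv2.projectPoints((np.array(P,float).reshape(-1,3)-t)@R,np.zeros(3),np.zeros(3),K,d)[0].reshape(-1,2)
def save(n,im): cv2.imwrite('pics/'+n,cv2.cvtColor(im,cv2.COLOR_RGB2BGR))
E
python3 - <<'E'
from h import *
o=env.get_obs(); print({k:np.round(v,3).tolist() for k,v in o.items()})
for n in ('scene','top'):
    c=cam(n); print(n,c[0][0,0],c[2],c[3].round(3).tolist(),c[1])
    im,d=env.grab_frame(n); save(n+'0.png',im); np.savez(n+'0.npz',im=im,d=d)
E
```

```text
pics
{'time_s': 0.0, 'qpos': [-1.263, 0.116, 1.442, -0.0, 1.584, -0.038], 'joint_vel': [-0.001, -0.002, 0.001, -0.001, 0.002, -0.001], 'joint_efforts': [-0.0, -72.127, -62.261, 0.078, 0.024, -0.0], 'eef_pos': [228.727, -634.861, 217.926], 'eef_rot': [[0.941, 0.339, -0.0], [0.339, -0.941, 0.001], [0.0, -0.001, -1.0]], 'wrist_force': [-0.246, 0.012, 0.437], 'ft_torque': [0.003, 0.031, 0.085], 'opening': 92.981}
scene 427.22282510611217 [138.09360761 -92.59246095 740.64397407] [[-0.61, -0.592, 0.527], [-0.792, 0.461, -0.4], [-0.006, -0.661, -0.75]] [-0.06701578  0.          0.          0.          0.        ]
top 501.2632534145682 [ 467.30059786 -484.19541223  983.80178685] [[-0.022, -0.991, 0.131], [-0.997, 0.032, 0.073], [-0.076, -0.129, -0.989]] [0.05313616 0.         0.         0.         0.        ]
```

View pics/scene0.png

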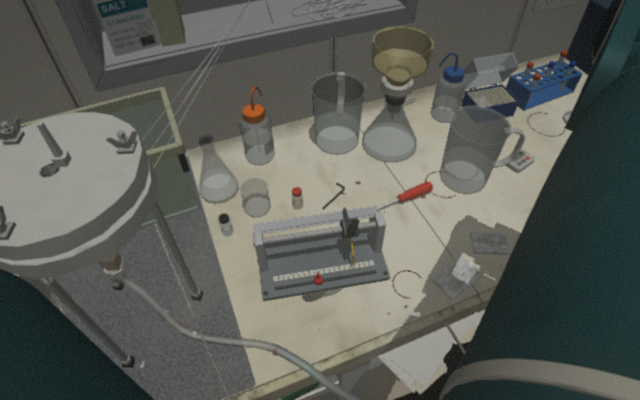

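View pics/top0.png

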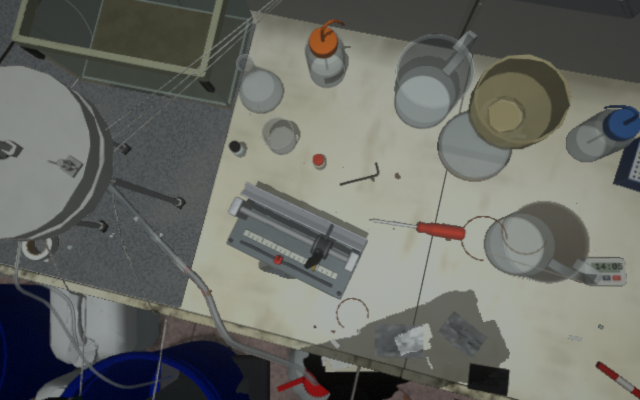

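The scene view shows the red mark near (318,278), the pointer near (352,262) and the collar near (349,225). In the top view the mark is near (277,260) and the collar near (320,248). I'll enlarge both views.

Run:
```python
from h import *
a=np.load('top0.npz')['im'][175:305,220:380]; b=np.load('scene0.npz')['im'][195:305,245:400]
A=cv2.resize(a,None,fx=5,fy=5,interpolation=3)[:,:800]; B=cv2.resize(b,None,fx=5,fy=5,interpolation=3)
g=lambda x:np.clip(x.astype(float)*1.5,0,255).astype(np.uint8)
save('topc.png',g(A)[:600]); save('scenec.png',g(B))
```

```text
(no output)
```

View pics/topc.png

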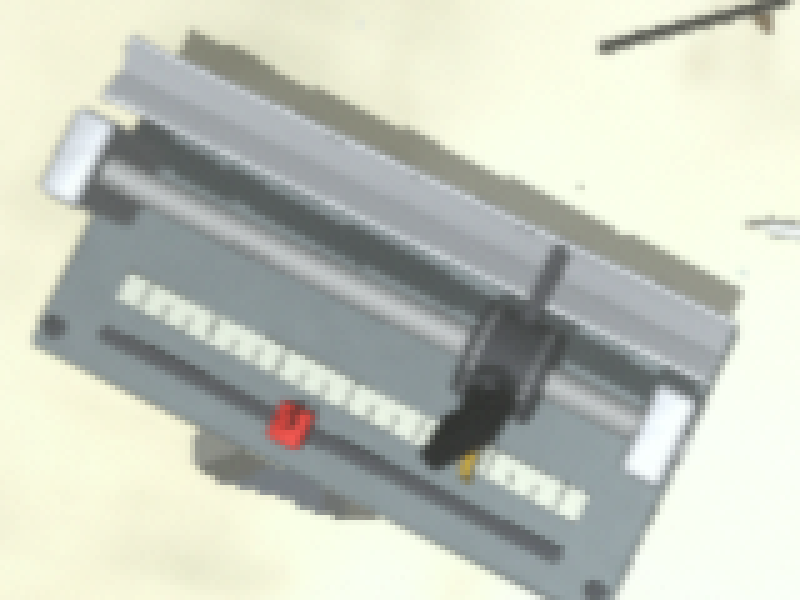

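View pics/scenec.png

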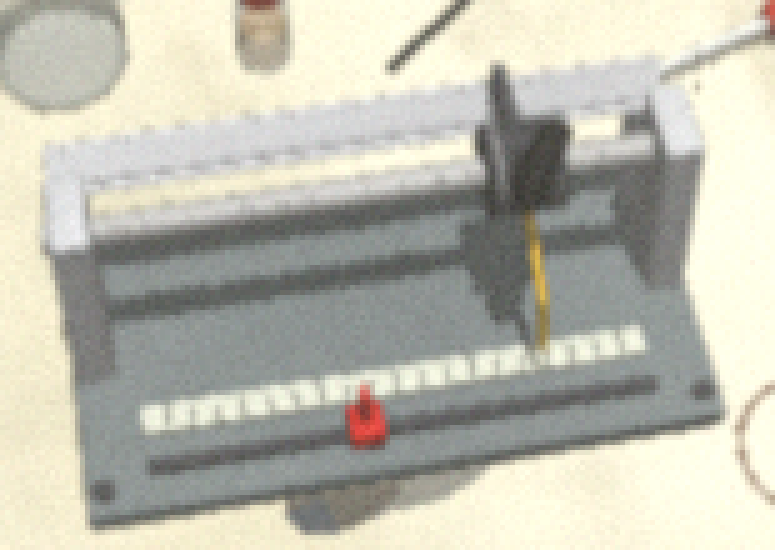

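```bash
cat > fit.py <<'E'
from h import *
from scipy.optimize import least_squares
T=lambda x,y:(220+(x-2)/5,175+(y-2)/5); S=lambda x,y:(245+(x-2)/5,195+(y-2)/5)
ct,cs=cam('top'),cam('scene')
# gauge pts: (cam,uv,gx,gy,gz); strings c/m = collar y/mark y
obs=[(ct,T(35,335),-75,125,12),(ct,T(77,156),0,115,106),(ct,T(660,434),0,-115,106),
(cs,S(92,520),-75,125,12),(cs,S(722,415),-75,-125,12),
(ct,T(293,408),-56,'m',40),(cs,S(365,387),-56,'m',40),(cs,S(541,347),-46,'c',32),(ct,T(467,478),-46,'c',32)]
def w(p,x,y,z):
    c,s=np.cos(p[2]),np.sin(p[2]); return [p[0]+c*x-s*y,p[1]+s*x+c*y,z]
def res(p,full=False):
    o=[]
    for c,uv,x,y,z in obs:
        y=p[3] if y=='c' else p[4] if y=='m' else y
        o.append(proj(c,w(p,x,y,z))[0]-np.array(uv))
    return np.array(o) if full else np.ravel(o)
p0=np.r_[atz(ct,[(290,235)],12)[0][:2],-.3,-40,20]
s=least_squares(res,p0,loss='soft_l1')
if __name__=='__main__':
    print(s.x.round(4)); print(res(s.x,True).round(1).tolist())
    p=s.x; y=p[3]; 
    q=np.array(w(p,-46*np.sin(np.radians(35)),y,90+46*np.cos(np.radians(35)))); print('paddle',q.round(1), proj(ct,q),proj(cs,q))
    print('mark',np.round(w(p,-56,p[4],40),1))
E
python3 fit.py
```

```text
[ 5.236250e+02 -3.746067e+02 -4.767000e-01 -5.544720e+01  1.504640e+01]
[[-1.8, 0.8], [0.2, -1.0], [-0.0, 0.2], [-0.7, -1.3], [1.8, -1.5], [-1.6, 2.0], [0.4, -0.2], [0.3, -0.2], [-0.2, -0.3]]
paddle [ 474.7 -411.8  127.7] [[313.04250056 260.13418616]] [[353.08371828 225.92134145]]
mark [ 480.8 -335.5   40. ]
```

```bash
cat > plan.py <<'E'
from fit import *
from scipy.spatial.transform import Rotation as Ro
p=s.x; cy,sy=np.cos(p[2]),np.sin(p[2]); gx=np.array([cy,sy,0]); gy=np.array([-sy,cy,0]); a=np.array([-np.sin(np.radians(35))*cy,-np.sin(np.radians(35))*sy,np.cos(np.radians(35))])
def paddle(y=p[3]): return np.array(w(p,0,y,90))+46*a
ex=np.cross(gy,a) # in-plane "up the slope" (away from robot)
def Rt(phi): # tool y = -gy rotated about a by phi
    y=-(np.cos(phi)*gy+np.sin(phi)*np.cross(a,gy)); return np.c_[np.cross(y,-a),y,-a]
def go(pos,R):
    o=env.get_obs(); R0=np.array(o['eef_rot']).reshape(3,3); P=np.array(o['eef_pos'])
    print('t',o['time_s'],'shift cm in tool',(R0.T@(pos-P)/10).round(2),'rotvec',Ro.from_matrix(R0.T@R).as_rotvec().round(3))
E
python3 - <<'E'
from plan import *
c=cam('wrist'); o=env.get_obs(); R0=np.array(o['eef_rot']); print('cam in tool',(R0.T@(c[2]-o['eef_pos'])).round(1),(R0.T@c[3]).round(2).tolist(),c[0][0,0])
go(paddle()+140*a,Rt(0))
E
```

```text
cam in tool [  68.4   -0.6 -164.4] [[0.0, -0.97, -0.25], [1.0, 0.0, -0.0], [0.0, -0.25, 0.97]] 336.79181900386874
t 0.1 shift cm in tool [ 25.24 -18.54  -2.41] rotvec [-0.252  0.576  0.796]
```

Call:
apply_moves(steps=[3.16, -2.32, -0.3, 0, 0, 0, 3.16, -2.32, -0.3, 0, 0, 0, 3.16, -2.32, -0.3, 0, 0, 0, 3.16, -2.32, -0.3, 0, 0, 0, 3.16, -2.32, -0.3, 0, 0, 0, 3.16, -2.32, -0.3, 0, 0, 0, 3.16, -2.32, -0.3, 0, 0, 0, 3.16, -2.32, -0.3, 0, 0, 0])

```text
time_s: 0.9
eef_pos: [404.2, -373.2, 242.6]
eef_rot: [[0.941, 0.339, -0.0], [0.339, -0.941, 0.0], [-0.0, -0.0, -1.0]]
wrist_force: [0.6, -0.6, 0.2]
opening: 92.9
```

Call:
apply_moves(steps=[0, 0, 0, -0.032, 0.072, 0.1, 0, 0, 0, -0.032, 0.072, 0.1, 0, 0, 0, -0.032, 0.072, 0.1, 0, 0, 0, -0.032, 0.072, 0.1, 0, 0, 0, -0.032, 0.072, 0.1, 0, 0, 0, -0.032, 0.072, 0.1, 0, 0, 0, -0.032, 0.072, 0.1, 0, 0, 0, -0.032, 0.072, 0.1, 0, 0, 0, 0, 0, 0])

```text
time_s: 1.8
eef_pos: [403.0, -373.9, 241.8]
eef_rot: [[0.724, -0.465, 0.509], [-0.379, -0.885, -0.269], [0.576, 0.002, -0.817]]
wrist_force: [-0.6, 0.5, 0.3]
opening: 92.8
```

Run:
```python
from plan import *
go(paddle()+140*a,Rt(0)); print(env.get_obs()['qpos'])
c=cam('wrist'); im,d=env.grab_frame('wrist'); save('w1.png',im); np.savez('w1.npz',im=im,d=d,K=c[0],k=c[1],t=c[2],R=c[3])
print('pred paddle',proj(c,paddle()),'mark',proj(c,w(p,-56,p[4],40)),'ptr',proj(c,w(p,-46,p[3],32)))
```

```text
t 1.8 shift cm in tool [ 0.1   0.07 -0.  ] rotvec [ 0.006 -0.003 -0.004]
[-0.93194958 -0.55180742  2.0563244   0.28404172  1.08777384  1.06035653]
pred paddle [[319.14614344 188.42342954]] mark [[257.10939078 242.74258658]] ptr [[318.93980962 235.69962031]]
```

View pics/w1.png

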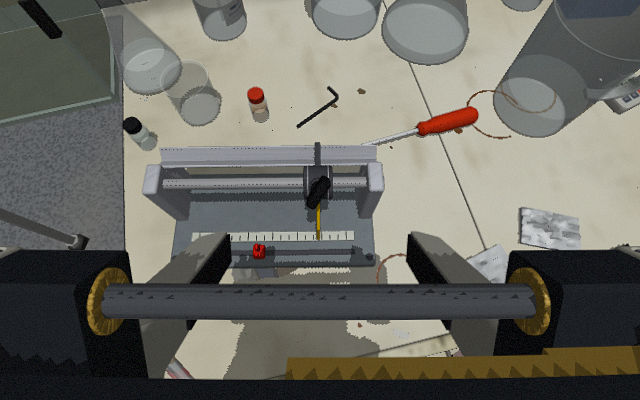

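The wrist view matches the predictions within about 2 px: mark near (259,248), pointer tip (318,238), paddle about (318,192). I'll zoom in for the paddle angle.

Run:
```python
from plan import *
z=np.load('w1.npz'); c=(z['K'],z['k'],z['t'],z['R']); im=z['im'][140:260,230:390]
B=cv2.resize(im,None,fx=5,fy=5,interpolation=3); B=np.clip(B.astype(float)*1.8,0,255).astype(np.uint8)
save('w1c.png',B)
# top face of paddle at each angle
for deg in (-60,-45,-30,-15,0,15,30):
    ph=np.radians(deg); u=-np.sin(ph)*gy+np.cos(ph)*ex
    P=paddle(); q=proj(c,[P+13*a+15*u,P+13*a-15*u,P-13*a+15*u,P-13*a-15*u]); print(deg,((q-[230,140])*5+2).round().astype(int).tolist())
```

```text
-60 [[375, 218], [521, 300], [379, 192], [514, 268]]
-45 [[388, 201], [508, 317], [391, 176], [502, 283]]
-30 [[405, 188], [490, 330], [408, 163], [486, 295]]
-15 [[426, 179], [470, 338], [427, 156], [467, 303]]
0 [[448, 176], [449, 341], [447, 153], [448, 305]]
15 [[470, 179], [427, 338], [467, 155], [428, 303]]
30 [[491, 187], [407, 330], [486, 163], [409, 296]]
```

View pics/w1c.png

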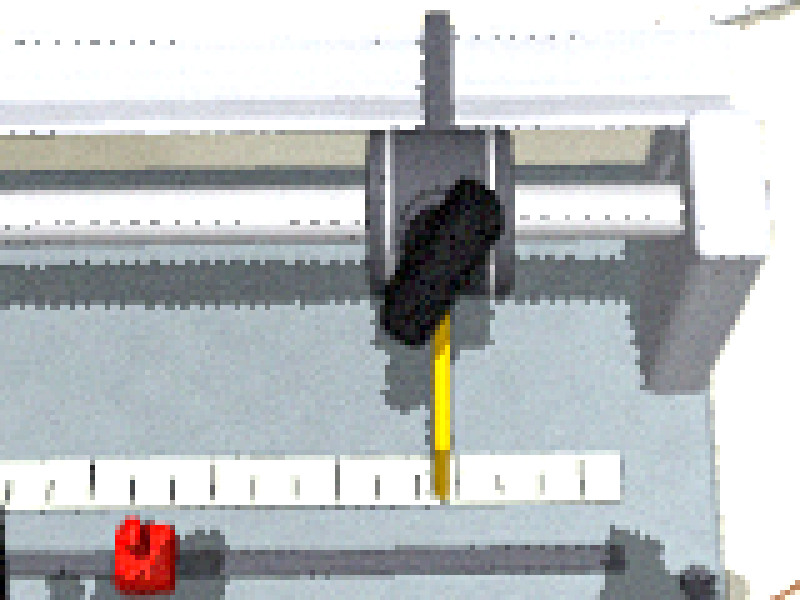

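The paddle runs from about (490,190) to (400,335) in the crop, so its angle is near +30°. I'll refine this by fitting its silhouette.

```bash
cat > sil.py <<'E'
from plan import *
from scipy.optimize import minimize
def fitpad(f,y0,ph0):
    z=np.load(f); c=(z['K'],z['k'],z['t'],z['R']); q=proj(c,paddle(y0))[0].astype(int)
    x0,y1=q-30; cr=z['im'][y1:y1+60,x0:x0+60].max(2)
    M=(cv2.resize(cr,None,fx=6,fy=6,interpolation=cv2.INTER_LINEAR)<28).astype(np.uint8)
    M=cv2.morphologyEx(M,cv2.MORPH_OPEN,np.ones((15,15),np.uint8))
    n,L,st,_=cv2.connectedComponentsWithStats(M); M=(L==1+st[1:,4].argmax()).astype(np.uint8)
    def sil(v):
        ph,dy,dx=v; u=-np.sin(ph)*gy+np.cos(ph)*ex; t=np.cross(a,u); P=paddle(y0)+dy*gy+dx*ex
        B=[P+i*15*u+j*5*t+k*13*a for i in(-1,1) for j in(-1,1) for k in(-1,1)]
        h=cv2.convexHull((((proj(c,B)-[x0,y1]+.5)*6-.5)*16).astype(np.int32).reshape(-1,1,2))
        m=np.zeros_like(M); cv2.fillConvexPoly(m,h,1,shift=4); return m
    cost=lambda v:1-(sil(v)&M).sum()/(sil(v)|M).sum()
    r=min((minimize(cost,[p_,0,0],method='Nelder-Mead',options=dict(initial_simplex=np.array([[p_,0,0],[p_+.2,0,0],[p_,3,0],[p_,0,3]]))) for p_ in (ph0-.2,ph0,ph0+.2)),key=lambda r:r.fun)
    print('phi',r.x[0].round(3),'deg',np.degrees(r.x[0]).round(1),'dy,dx',r.x[1:].round(2),'1-IoU',round(r.fun,3)); return r.x
E
python3 - <<'E'
from sil import *
r=fitpad('w1.npz',p[3],.5)
P=paddle(p[3])+r[1]*gy+r[2]*ex
go(P+40*a,Rt(r[0]))
z=np.load('w1.npz'); c=(z['K'],z['k'],z['t'],z['R'])
u=lambda x,y:(230+(x-2)/5,140+(y-2)/5)
G=lambda q:((q-[p[0],p[1],0])@gy, (q-[p[0],p[1],0])@gx)
print('ptr',G(atz(c,[u(441,500)],32)[0]),'mark',G(atz(c,[u(140,518)],40)[0]), p[3:])
E
```

```text
phi 0.548 deg 31.4 dy,dx [ 1.34 -2.37] 1-IoU 0.197
t 1.85 shift cm in tool [-0.21 -0.12 10.03] rotvec [ 0.005  0.    -0.549]
ptr (np.float64(-54.0847164417798), np.float64(-50.674554938507285)) mark (np.float64(14.456967822314677), np.float64(-56.53482107475143)) [-55.44719281  15.04644149]
```

Call:
apply_moves(steps=[0, 0, 0, 0.005, 0, -0.14, 0, 0, 0, 0, 0, -0.14, 0, 0, 0, 0, 0, -0.14, 0, 0, 0, 0, 0, -0.13, -0.06, -0.06, 2.5, 0, 0, 0, 0, 0, 2.5, 0, 0, 0, 0, 0, 2.5, 0, 0, 0, 0, 0, 2.5, 0, 0, 0, 0, 0, 0, 0, 0, 0], grip=0.45, squeeze=60)

```text
time_s: 2.75
eef_pos: [454.7, -400.3, 156.8]
eef_rot: [[0.862, -0.008, 0.507], [0.143, -0.955, -0.259], [0.487, 0.296, -0.822]]
wrist_force: [0.0, 0.9, 0.8]
opening: 42.0
```

Run:
```python
from sil import *
c=cam('wrist'); im,d=env.grab_frame('wrist'); np.savez('w2.npz',im=im,d=d,K=c[0],k=c[1],t=c[2],R=c[3])
r=fitpad('w2.npz',p[3]+1.3,.548)
P=paddle(p[3]+1.3)+r[1]*gy+r[2]*ex
go(P-8*a,Rt(r[0])); print('paddle',proj(c,P)); print(env.get_obs()['qpos'])
o=env.get_obs(); R0=np.array(o['eef_rot'])
for k in (40,0,-8): print(proj(c,o['eef_pos']+R0[:,2]*(40-k)))
v=np.clip(im[100:300,160:480].astype(float)*1.8,0,255).astype(np.uint8); save('w2.png',cv2.resize(v,None,fx=2.5,fy=2.5,interpolation=3))
```

```text
phi 0.253 deg 14.5 dy,dx [ 2.33 -0.32] 1-IoU 0.551
t 2.8 shift cm in tool [ 0.22 -0.18  4.68] rotvec [-0.003  0.002  0.297]
paddle [[318.73553985 220.33886219]]
[-0.87685501 -0.36790111  2.06615026  0.29153297  0.89490383  0.50120186]
[[322.24092215 247.31090604]]
[[321.67795524 223.12674882]]
[[321.58890388 219.30504984]]
```

View pics/w2.png

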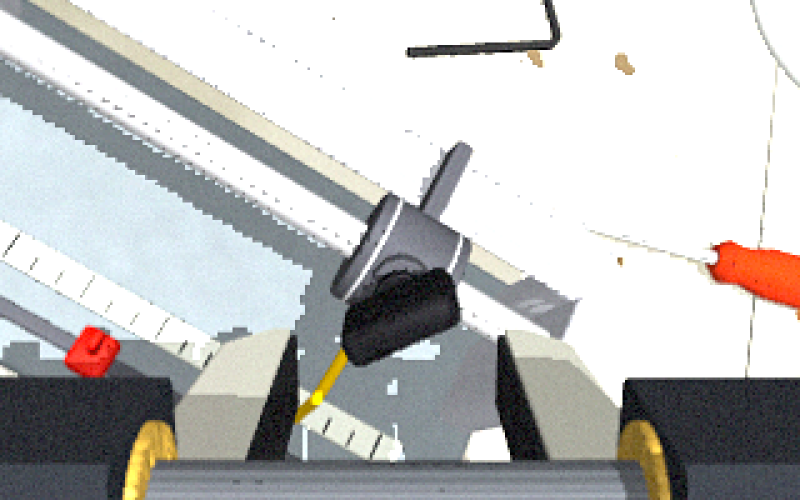

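My model's angle sign was inverted: in this view the paddle runs from (345,330) to (455,285) instead of upright, so the tool turned the wrong way. I'll fix the sign and turn back by about 1.1 rad.

```bash
sed -i 's/u=-np.sin(ph)\*gy/u=np.sin(ph)*gy/' sil.py
python3 - <<'E'
from sil import *
for f,y in (('w1.npz',p[3]+1.3),('w2.npz',p[3]+1.3)):
    r=fitpad(f,y,-.548)
P=paddle(y)+r[1]*gy+r[2]*ex
go(P+40*a,Rt(r[0]))
E
```

```text
phi -0.548 deg -31.4 dy,dx [ 0.04 -2.38] 1-IoU 0.197
phi -0.254 deg -14.5 dy,dx [ 2.21 -0.12] 1-IoU 0.551
t 2.8 shift cm in tool [ 0.23 -0.18 -0.12] rotvec [-0.002  0.002  0.804]
```

Call:
apply_moves(steps=[0, 0, -0.3, 0, 0, 0.14, 0, 0, 0, 0, 0, 0.14, 0, 0, 0, 0, 0, 0.14, 0, 0, 0, 0, 0, 0.14, 0, 0, 0, 0, 0, 0.14, 0, 0, 0, 0, 0, 0.14, 0, 0, 0, 0, 0, 0.14, 0, 0, 0, 0, 0, 0.12, 0, 0, 0, 0, 0, 0])

```text
time_s: 3.7
eef_pos: [452.7, -400.1, 164.5]
eef_rot: [[0.377, -0.772, 0.511], [-0.786, -0.559, -0.264], [0.49, -0.302, -0.818]]
wrist_force: [0.2, -0.0, -1.2]
opening: 42.2
```

Run:
```python
from sil import *
c=cam('wrist'); im,d=env.grab_frame('wrist'); np.savez('w3.npz',im=im,d=d,K=c[0],k=c[1],t=c[2],R=c[3])
r=fitpad('w3.npz',p[3]+1.3,-.548)
o=env.get_obs(); R0=np.array(o['eef_rot'])
go(paddle(p[3]+1.3)-8*a,Rt(-.548)); print(o['qpos'])
for k in (0,43,51): print('tool axis',k,proj(c,o['eef_pos']+R0[:,2]*k))
print('paddle top/bot',proj(c,[paddle(p[3]+1.3)+13*a,paddle(p[3]+1.3)-13*a]))
v=np.clip(im[100:300,160:480].astype(float)*1.8,0,255).astype(np.uint8); save('w3.png',cv2.resize(v,None,fx=2.5,fy=2.5,interpolation=3))
```

```text
phi -0.575 deg -33.0 dy,dx [ 0.54 -4.35] 1-IoU 0.121
t 3.75 shift cm in tool [-0.12 -0.05  5.23] rotvec [-0.001 -0.002 -0.001]
[-0.87925805 -0.3784596   2.06615851  0.29142147  0.90011289  1.59999935]
tool axis 0 [[318.62985594 245.976182  ]]
tool axis 43 [[318.58356231 220.87723267]]
tool axis 51 [[318.57682513 217.22717249]]
paddle top/bot [[317.71011489 228.45668886]
 [317.81714639 216.18431823]]
```

View pics/w3.png

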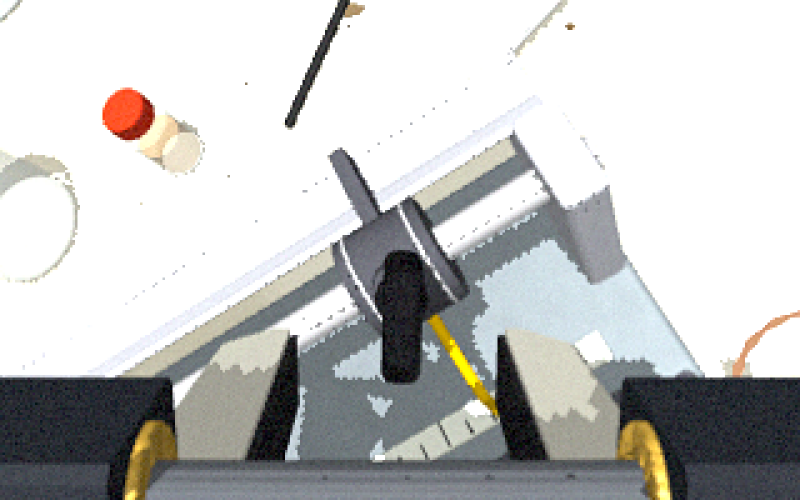

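Run:
```python
from sil import *
z=np.load('w3.npz'); c=(z['K'],z['k'],z['t'],z['R'])
o=env.get_obs(); R0=np.array(o['eef_rot']); T=o['eef_pos']
for v in range(198,256,3):
    uv=[(u,v) for u in (316,321,326)]; dd=z['d'][v,[316,321,326]]
    print(v,((atdepth(c,uv,dd)-T)@R0).round(1).tolist(), z['im'][v,321])
```

```text
198 [[7.2, -1.9, 75.7], [7.1, 1.8, 75.9], [7.6, 5.5, 74.1]] [70 73 76]
201 [[10.8, -1.7, 52.9], [11.2, 1.6, 51.1], [10.6, 5.0, 53.4]] [0 0 0]
204 [[10.8, -1.6, 45.1], [11.4, 1.6, 42.8], [10.5, 4.8, 45.9]] [4 2 8]
207 [[10.9, -1.6, 37.4], [11.4, 1.5, 35.6], [10.6, 4.7, 38.3]] [19 19 17]
210 [[10.4, -1.5, 32.4], [10.2, 1.5, 32.8], [10.1, 4.6, 33.2]] [27 28 26]
213 [[8.5, -1.5, 32.3], [8.8, 1.5, 31.1], [8.6, 4.5, 31.7]] [26 28 27]
216 [[6.6, -1.6, 32.3], [7.2, 1.5, 30.2], [6.6, 4.6, 32.1]] [20 18 17]
219 [[5.0, -1.6, 31.1], [4.7, 1.5, 32.2], [4.6, 4.6, 32.4]] [24 24 27]
222 [[2.5, -1.6, 32.8], [2.9, 1.5, 31.7], [3.1, 4.5, 30.9]] [18 19 24]
225 [[0.7, -1.6, 32.5], [1.3, 1.5, 30.7], [1.2, 4.5, 30.9]] [27 26 27]
228 [[-1.3, -1.6, 32.7], [-0.9, 1.5, 31.5], [-0.9, 4.6, 31.4]] [15 17 23]
231 [[-2.6, -1.6, 30.7], [-3.0, 1.5, 31.9], [-3.0, 4.6, 32.0]] [17 16 21]
234 [[-5.0, -1.6, 31.9], [-4.5, 1.5, 30.7], [-5.1, 4.6, 32.2]] [7 0 6]
237 [[-7.2, -1.6, 32.6], [-6.5, 1.5, 30.7], [-6.2, 4.5, 30.0]] [22 21 20]
240 [[-9.0, -1.7, 32.2], [-8.5, 1.5, 30.8], [-9.0, 4.6, 32.2]] [11 14 17]
243 [[-10.8, -1.7, 31.7], [-10.7, 1.5, 31.4], [-10.8, 4.6, 31.6]] [22 15 22]
246 [[-12.8, -1.7, 31.7], [-12.4, 1.4, 30.7], [-13.6, 4.6, 33.5]] [21 15 22]
249 [[-14.9, -1.7, 31.8], [-14.7, 1.4, 31.3], [-14.8, 4.6, 31.6]] [18 17 16]
252 [[-16.5, -1.7, 30.8], [-16.8, 1.4, 31.5], [-17.2, 4.6, 32.6]] [7 4 7]
255 [[-69.2, -2.8, 147.3], [-68.9, 2.2, 146.6], [-68.0, 7.1, 144.4]] [62 67 66]
```

Call:
apply_moves(steps=[-0.25, 0.12, 0.7, 0, 0, 0, 0, 0, 1.5, 0, 0, 0, 0, 0, 1.5, 0, 0, 0, 0, 0, 1.4, 0, 0, 0, 0, 0, 0, 0, 0, 0])

```text
time_s: 4.25
eef_pos: [477.0, -411.7, 117.2]
eef_rot: [[0.38, -0.772, 0.509], [-0.786, -0.56, -0.262], [0.488, -0.301, -0.82]]
wrist_force: [-0.1, 1.0, -0.6]
opening: 42.1
```

Call:
apply_moves(steps=[0, 0, 0, 0, 0, 0, 0, 0, 0, 0, 0, 0, 0, 0, 0, 0, 0, 0, 0, 0, 0, 0, 0, 0, 0, 0, 0, 0, 0, 0], grip=0, squeeze=15)

```text
time_s: 4.75
eef_pos: [477.0, -412.2, 120.1]
eef_rot: [[0.378, -0.772, 0.511], [-0.786, -0.559, -0.265], [0.49, -0.302, -0.818]]
wrist_force: [0.5, 0.8, 1.2]
opening: 9.6
```

Run:
```python
from plan import *
o=env.get_obs(); R=np.array(o['eef_rot']); print(o['opening'],'F tool',(R.T@o['wrist_force']).round(1),'M tool',(R.T@o['ft_torque']).round(2))
go(paddle(p[3]+1.3)-8*a,Rt(-.548))
im,d=env.grab_frame('wrist'); v=np.clip(im[100:300,160:480].astype(float)*1.8,0,255).astype(np.uint8); save('w4.png',cv2.resize(v,None,fx=2.5,fy=2.5,interpolation=3))
```

```text
9.630399297526862 F tool [ 0.1 -1.2 -0.9] M tool [-0.01 -0.21  0.18]
t 4.75 shift cm in tool [ 0.19 -0.18  0.05] rotvec [-0.001 -0.003 -0.004]
```

Call:
apply_moves(steps=[0, 0, 0, 0, 0, 0, 0, 0, 0, 0, 0, 0, 0, 0, 0, 0, 0, -0.1, 0, 0, 0, 0, 0, -0.1, 0, 0, 0, 0, 0, -0.1, 0, 0, 0, 0, 0, -0.1, 0, 0, 0, 0, 0, 0], grip=0, squeeze=45)

```text
time_s: 5.5
eef_pos: [476.9, -412.3, 120.0]
eef_rot: [[0.651, -0.562, 0.511], [-0.503, -0.823, -0.265], [0.569, -0.085, -0.818]]
wrist_force: [-5.0, 1.1, 6.0]
opening: 9.7
```

Run:
```python
from plan import *
o=env.get_obs(); R=np.array(o['eef_rot']); print(o['opening'],'F tool',(R.T@o['wrist_force']).round(1),'M tool',(R.T@o['ft_torque']).round(2))
```

```text
9.747364412571217 F tool [-0.4  1.4 -7.7] M tool [-0.14 -0.36 -0.09]
```

Call:
apply_moves(steps=[0, 0, 0, 0, 0, -0.1, 0, 0, 0, 0, 0, -0.1, 0, 0, 0, 0, 0, -0.1, 0, 0, 0, 0, 0, -0.1, 0, 0, 0, 0, 0, -0.1, 0, 0, 0, 0, 0, -0.1, 0, 0, 0, 0, 0, -0.1, 0, 0, 0, 0, 0, -0.1, 0, 0, 0, 0, 0, 0, 0, 0, 0, 0, 0, 0])

```text
time_s: 6.5
eef_pos: [477.0, -412.4, 120.1]
eef_rot: [[0.856, 0.072, 0.511], [0.237, -0.935, -0.265], [0.459, 0.348, -0.818]]
wrist_force: [-3.7, 0.4, 4.7]
opening: 10.0
```

Run:
```python
from plan import *
o=env.get_obs(); R=np.array(o['eef_rot']); print(o['opening'],'F tool',(R.T@o['wrist_force']).round(1),'M tool',(R.T@o['ft_torque']).round(2))
print('gy in tool',(R.T@gy).round(3),o['qpos'][5])
c=cam('wrist'); im,d=env.grab_frame('wrist'); np.savez('w5.npz',im=im,d=d,K=c[0],k=c[1],t=c[2],R=c[3])
v=np.clip(im[100:300,160:480].astype(float)*1.8,0,255).astype(np.uint8); save('w5.png',cv2.resize(v,None,fx=2.5,fy=2.5,interpolation=3))
```

```text
9.976248909559368 F tool [-0.9  1.  -5.8] M tool [ 0.02 -0.2  -0.07]
gy in tool [ 0.604 -0.797 -0.001] 0.3949917452845616
```

View pics/w5.png

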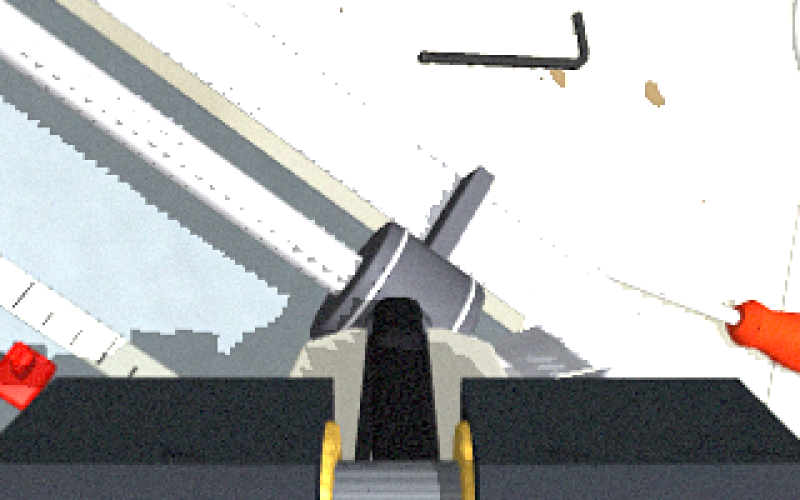

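The paddle has turned with the gripper and stands upright in this view, centred between the pads near (400,380). The screw is now about 1.2 rad loose and the collar hasn't moved. Next I slide about 68 mm along +gy.

Call:
apply_moves(steps=[0.3, -0.4, 0, 0, 0, 0, 0.3, -0.4, 0, 0, 0, 0, 0.3, -0.4, 0, 0, 0, 0, 0.3, -0.4, 0, 0, 0, 0, 0.3, -0.4, 0, 0, 0, 0, 0.3, -0.4, 0, 0, 0, 0, 0, 0, 0, 0, 0, 0])

```text
time_s: 7.25
eef_pos: [490.9, -385.1, 120.1]
eef_rot: [[0.856, 0.073, 0.511], [0.237, -0.935, -0.264], [0.459, 0.348, -0.818]]
wrist_force: [-4.3, 4.2, 7.2]
opening: 9.7
```

Run:
```python
from plan import *
o=env.get_obs(); R=np.array(o['eef_rot']); print(o['opening'],'F tool',(R.T@o['wrist_force']).round(1),'M tool',(R.T@o['ft_torque']).round(2))
print('gy in tool',(R.T@gy).round(3), 'moved along gy',(np.array(o['eef_pos'])-[477,-412.4,120.1])@np.c_[gx,gy])
```

```text
9.692761488480963 F tool [ 0.6 -1.8 -9.2] M tool [ 0.6   0.06 -0.06]
gy in tool [ 0.604 -0.797 -0.   ] moved along gy [-0.17702064 30.64263857]
```

Sliding works with little force. About 37 mm more to go.

Call:
apply_moves(steps=[0.3, -0.4, 0, 0, 0, 0, 0.3, -0.4, 0, 0, 0, 0, 0.3, -0.4, 0, 0, 0, 0, 0.3, -0.4, 0, 0, 0, 0, 0.3, -0.4, 0, 0, 0, 0, 0.3, -0.4, 0, 0, 0, 0, 0.3, -0.4, 0, 0, 0, 0, 0.12, -0.16, 0, 0, 0, 0, 0, 0, 0, 0, 0, 0, 0, 0, 0, 0, 0, 0])

```text
time_s: 8.25
eef_pos: [507.6, -352.3, 120.1]
eef_rot: [[0.856, 0.073, 0.511], [0.237, -0.935, -0.264], [0.459, 0.347, -0.818]]
wrist_force: [-8.1, 5.2, 9.8]
opening: 9.9
```

Run:
```python
from plan import *
o=env.get_obs(); R=np.array(o['eef_rot']); print(o['opening'],'F tool',(R.T@o['wrist_force']).round(1),'M tool',(R.T@o['ft_torque']).round(2))
mv=(np.array(o['eef_pos'])-[477,-412.4,120.1])@gy; print('moved along gy',mv)
y=p[3]+1.3+mv
for n in ('scene','wrist','top'):
    c=cam(n); im,d=env.grab_frame(n); np.savez(n+'6.npz',im=im,K=c[0],k=c[1],t=c[2],R=c[3])
    print(n,'mark',proj(c,w(p,-56,p[4],40)),'ptr',proj(c,w(p,-46,y,32)))
a_=np.load('scene6.npz')['im'][215:295,270:370]; b=np.load('wrist6.npz')['im'][190:340,80:280]; t=np.load('top6.npz')['im'][225:285,250:350]
f=lambda x:np.clip(cv2.resize(x,(400,int(400*x.shape[0]/x.shape[1])),interpolation=3).astype(float)*1.7,0,255).astype(np.uint8)
A,B,C=f(a_),f(b),f(t); out=np.zeros((580,800,3),np.uint8); out[:A.shape[0],:400]=A; out[:B.shape[0],400:]=B; out[325:325+C.shape[0],:400]=C; save('chk6.png',out)
```

```text
9.875019096527623 F tool [ -1.2  -2.1 -13.5] M tool [ 0.77 -0.23 -0.08]
moved along gy 67.41052529647388
scene mark [[317.95164269 271.81152224]] ptr [[318.06177662 269.37672194]]
wrist mark [[255.61150196 295.77294634]] ptr [[263.33351746 284.9790597 ]]
top mark [[276.61170779 258.1818748 ]] ptr [[280.44133477 253.87064719]]
```

View pics/chk6.png

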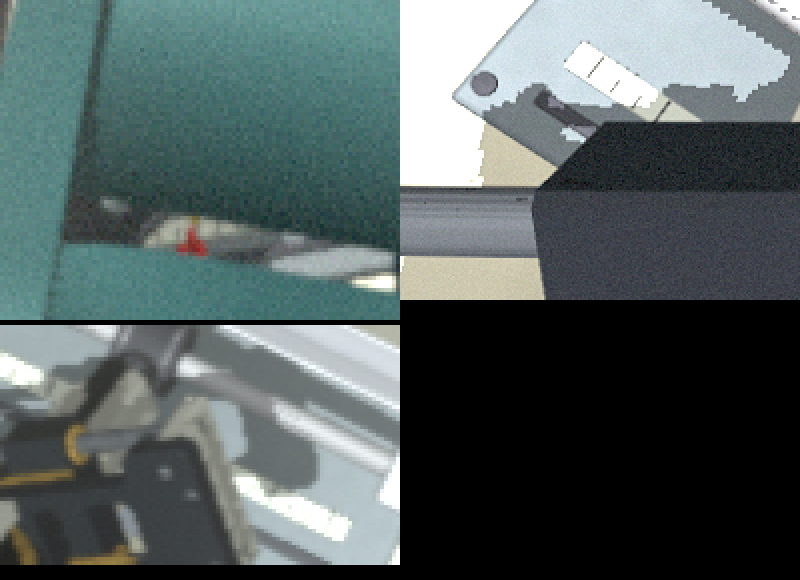

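The scene picture shows the yellow tip just above the red mark's tip, at about (191,222) and (191,232) in the composite. I'll quantify the offset from the pixels.

Run:
```python
from plan import *
z=np.load('scene6.npz'); c=(z['K'],z['k'],z['t'],z['R']); im=z['im'].astype(int)
for v in range(266,280):
    r=im[v,310:330]; R=(r[:,0]-np.maximum(r[:,1],r[:,2])); Y=np.minimum(r[:,0],r[:,1])-r[:,2]
    print(v,'R',R.tolist(),'Y',Y.tolist())
for y in (-2,0,2): print(y,proj(c,w(p,-46,p[4]+y,32)),proj(c,w(p,-56,p[4],40)))
```

```text
266 R [-10, -13, -7, -12, -12, -11, -14, -20, -11, -17, -11, -11, -11, -15, -15, -13, -13, -12, -18, -14] Y [-10, -11, -7, -10, -11, -10, -14, -13, -9, -11, -11, -7, -11, -12, -15, -13, -12, -11, -15, -14]
267 R [-7, -9, -10, -14, -10, -12, -10, -12, -6, -15, -16, -10, -13, -15, -15, -10, -14, -13, -8, -12] Y [-4, -9, -7, -10, -9, -10, -8, -12, -6, -11, -16, -7, -13, -9, -15, -7, -14, -13, -7, -12]
268 R [-2, -4, -7, -11, -7, -3, -10, -4, -7, -5, -11, -13, -9, -11, -8, -13, -14, -10, -8, -15] Y [-1, -4, -6, -6, -4, -2, -4, 1, -2, 0, -10, -12, -8, -11, -6, -13, -13, -10, -8, -15]
269 R [-3, -2, -4, -4, -4, -4, -1, 0, 6, 1, -2, -6, -6, -10, -9, -10, -13, -12, -10, -12] Y [-3, 2, 0, 0, 0, 0, 5, 17, 24, 20, 4, 0, -2, -5, -9, -8, -11, -9, -8, -11]
270 R [-6, -2, -2, -2, -1, -2, -1, 3, 9, 3, -4, -4, -3, -3, -2, -4, -5, -5, -7, -10] Y [-1, 2, 5, 4, 4, 7, 5, 12, 27, 21, 5, 4, 1, 2, 1, 0, -2, -3, -5, -6]
271 R [1, -1, -2, -1, -1, -2, 2, 14, 15, 6, 0, -1, 0, -3, -2, -3, 0, -3, -3, -2] Y [2, 5, 6, 7, 5, 7, 6, 8, 14, 8, 7, 8, 8, 5, 6, 5, 7, 5, 4, -1]
272 R [-3, -3, -2, -4, -3, 1, 5, 31, 28, 5, -
[... 735 characters left out ...]
, -5, 26, 54, 48, 38, 44, 59, 60, 33, -2, -6, -9, -4, -6, -5, -5, -7] Y [-12, -12, -9, -4, -2, 1, -1, 3, -1, 1, -1, 1, -2, -6, -9, -4, -6, -3, -5, -5]
278 R [-23, -23, -22, -23, -4, 10, 11, 5, 19, 34, 45, 26, -1, -6, -7, -6, -1, -5, -5, -5] Y [-23, -20, -22, -22, -4, -1, 0, 1, 3, 1, -1, 6, 0, -6, -2, -4, -1, -3, -5, -5]
279 R [-25, -26, -28, -28, -26, -16, -20, -20, -14, -5, 0, -7, -15, -15, -12, -9, -8, -6, -7, -5] Y [-22, -26, -28, -23, -26, -16, -20, -16, -13, -5, 1, -7, -15, -13, -12, -9, -8, -6, -7, -5]
-2 [[318.17345752 269.35890639]] [[317.95164269 271.81152224]]
0 [[317.14338306 269.52319878]] [[317.95164269 271.81152224]]
2 [[316.1127713  269.68751607]] [[317.95164269 271.81152224]]
```

The scene offset puts the pointer about 2–3 mm short, and the wrist-based estimate puts it 1 mm short. I'll move 2 mm further and then tighten. The turn was 1.2 rad, so I'll go back 1.3 to press the stop.

Call:
apply_moves(steps=[0.06, -0.08, 0, 0, 0, 0, 0.06, -0.08, 0, 0, 0, 0, 0, 0, 0, 0, 0, 0, 0, 0, 0, 0, 0, 0])

```text
time_s: 8.8
eef_pos: [508.4, -350.8, 120.1]
eef_rot: [[0.856, 0.072, 0.511], [0.237, -0.935, -0.265], [0.459, 0.348, -0.818]]
wrist_force: [-8.3, 3.3, 9.5]
opening: 9.7
```

```bash
cat > sc.py <<'E'
from plan import *
def meas(tag):
    c=cam('scene'); ims=[]
    for i in range(4): ims.append(env.grab_frame('scene')[0].astype(float))
    im=np.mean(ims,0); np.savez(tag,im=im)
    R=np.clip(im[...,0]-np.maximum(im[...,1],im[...,2]),0,None); Y=np.clip(np.minimum(im[...,0],im[...,1])-im[...,2],0,None)
    cols=np.arange(312,325)
    f=lambda M,rows:[round(float((np.clip(M[r,312:325]-M[r,312:325].max()*.35,0,None)*cols).sum()/np.clip(M[r,312:325]-M[r,312:325].max()*.35,0,None).sum()),2) for r in rows]
    print('red rows271-274',f(R,range(271,275)),'yellow 267-270',f(Y,range(267,271)),Y[267:271].max(1).round())
    print('aligned diff -0.81, -0.515 px per mm')
E
python3 -c "
from sc import *
meas('s7.npz'); o=env.get_obs(); R=np.array(o['eef_rot']); print('F tool',(R.T@o['wrist_force']).round(1),'M',(R.T@o['ft_torque']).round(2),o['eef_pos'])"
```

```text
red rows271-274 [317.46, 317.43, 317.47, 317.54] yellow 267-270 [nan, nan, 317.39, 317.35] [26. 27. 28. 27.]
aligned diff -0.81, -0.515 px per mm
F tool [ -1.1  -0.8 -13.7] M [ 0.5  -0.44 -0.04] [ 508.40580419 -350.79353434  120.08692666]sc.py:8: RuntimeWarning: invalid value encountered in scalar divide
  f=lambda M,rows:[round(float((np.clip(M[r,312:325]-M[r,312:325].max()*.35,0,None)*cols).sum()/np.clip(M[r,312:325]-M[r,312:325].max()*.35,0,None).sum()),2) for r in rows]
```

Call:
apply_moves(steps=[0.04, -0.055, 0, 0, 0, 0, 0, 0, 0, 0, 0, 0, 0, 0, 0, 0, 0, 0.12, 0, 0, 0, 0, 0, 0.12, 0, 0, 0, 0, 0, 0.12, 0, 0, 0, 0, 0, 0.12, 0, 0, 0, 0, 0, 0.12, 0, 0, 0, 0, 0, 0.12, 0, 0, 0, 0, 0, 0.12, 0, 0, 0, 0, 0, 0.12])

```text
time_s: 10.0
eef_pos: [508.7, -350.0, 120.0]
eef_rot: [[0.547, -0.663, 0.511], [-0.634, -0.727, -0.264], [0.547, -0.179, -0.818]]
wrist_force: [-8.2, 6.7, 9.8]
opening: 9.6
```

Call:
apply_moves(steps=[0, 0, 0, 0, 0, 0.12, 0, 0, 0, 0, 0, 0.08, 0, 0, 0, 0, 0, 0.05, 0, 0, 0, 0, 0, 0, 0, 0, 0, 0, 0, 0])

```text
time_s: 10.5
eef_pos: [508.8, -349.9, 120.1]
eef_rot: [[0.37, -0.776, 0.511], [-0.791, -0.552, -0.264], [0.487, -0.307, -0.818]]
wrist_force: [-8.6, 5.7, 10.1]
opening: 9.6
```

```bash
python3 -c "
from sc import *
meas('s8.npz'); o=env.get_obs(); R=np.array(o['eef_rot']); print('F tool',(R.T@o['wrist_force']).round(1),'M',(R.T@o['ft_torque']).round(2),o['eef_pos'],o['opening'])
print('phi',Ro.from_matrix(Rt(0).T@R).as_rotvec())"
```

```text
red rows271-274 [317.49, 317.43, 317.46, 317.56] yellow 267-270 [nan, nan, 317.21, 317.41] [26. 28. 28. 25.]
aligned diff -0.81, -0.515 px per mm
F tool [ -2.9  -1.3 -14.6] M [ 0.04 -0.94  0.11] [ 508.81199773 -349.94034411  120.05886726] 9.772913405850034
phi [0.00060322 0.00221369 0.56230281]sc.py:8: RuntimeWarning: invalid value encountered in scalar divide
  f=lambda M,rows:[round(float((np.clip(M[r,312:325]-M[r,312:325].max()*.35,0,None)*cols).sum()/np.clip(M[r,312:325]-M[r,312:325].max()*.35,0,None).sum()),2) for r in rows]
```

Call:
apply_moves(steps=[0, 0, 0, 0, 0, 0.05, 0, 0, 0, 0, 0, 0.05, 0, 0, 0, 0, 0, 0, 0, 0, 0, 0, 0, 0])

```text
time_s: 11.1
eef_pos: [508.8, -349.9, 120.1]
eef_rot: [[0.291, -0.809, 0.511], [-0.842, -0.47, -0.264], [0.454, -0.354, -0.818]]
wrist_force: [-7.6, 7.0, 9.4]
opening: 9.7
```

```bash
python3 -c "
from plan import *
o=env.get_obs(); R=np.array(o['eef_rot']); print('F tool',(R.T@o['wrist_force']).round(1),'M',(R.T@o['ft_torque']).round(2),o['eef_pos'],o['opening'])
print('phi',Ro.from_matrix(Rt(0).T@R).as_rotvec())"
```

```text
F tool [ -3.8  -0.4 -13.4] M [ 0.05 -0.98 -0.34] [ 508.82147587 -349.93121053  120.06467892] 9.670073235779956
phi [6.42823699e-04 2.21988279e-03 6.61882786e-01]
```

The torque has jumped to about −0.34 N m, which is the tight stop. Release and back off along the axis.

Call:
apply_moves(steps=[0, 0, 0, 0, 0, 0, 0, 0, 0, 0, 0, 0, 0, 0, 0, 0, 0, 0, 0, 0, 0, 0, 0, 0], grip=0.45)

```text
time_s: 11.5
eef_pos: [508.6, -350.0, 119.0]
eef_rot: [[0.291, -0.809, 0.511], [-0.843, -0.469, -0.264], [0.453, -0.353, -0.818]]
wrist_force: [0.7, 0.1, -1.0]
opening: 37.1
```

Call:
apply_moves(steps=[0, 0, -1.5, 0, 0, 0, 0, 0, -2.5, 0, 0, 0, 0, 0, -3, 0, 0, 0, 0, 0, -3.5, 0, 0, -0.11, 0, 0, -3.5, 0, 0, -0.14, 0, 0, 0, 0, 0, -0.14, 0, 0, 0, 0, 0, -0.14, 0, 0, 0, 0, 0, -0.14, 0, 0, 0, 0, 0, 0])

```text
time_s: 12.4
eef_pos: [437.1, -313.1, 233.8]
eef_rot: [[0.731, -0.452, 0.511], [-0.366, -0.892, -0.264], [0.575, 0.006, -0.818]]
wrist_force: [0.6, 0.1, 0.5]
opening: 41.8
```

Run:
```python
from sil import *
o=env.get_obs(); c=cam('wrist'); im,d=env.grab_frame('wrist'); np.savez('w9.npz',im=im,d=d,K=c[0],k=c[1],t=c[2],R=c[3])
y=p[4]; r=fitpad('w9.npz',y,-.55)
q=proj(c,[w(p,-46,y,32),w(p,-56,y,40)]); print(q,'aligned diff',q[0]-q[1]); print(proj(c,w(p,-46,y+2,32))-q[0])
x0,y0=int(q[1][0])-60,int(q[1][1])-75; B=np.clip(cv2.resize(im[y0:y0+100,x0:x0+130],None,fx=6,fy=6,interpolation=3).astype(float)*1.7,0,255).astype(np.uint8); save('w9.png',B); print(x0,y0, 'crop',((q-[x0,y0])*6+2.5).round(),o['wrist_force'])
```

```text
phi -0.497 deg -28.5 dy,dx [ 0.57 -0.5 ] 1-IoU 0.649
[[318.43872725 235.75193648]
 [318.40767145 242.62938907]] aligned diff [ 0.03105581 -6.87745259]
[[-1.74486278 -0.01681237]]
258 167 crop [[365. 415.]
 [365. 456.]] [0.63978899 0.12513559 0.53103255]
```

View pics/w9.png

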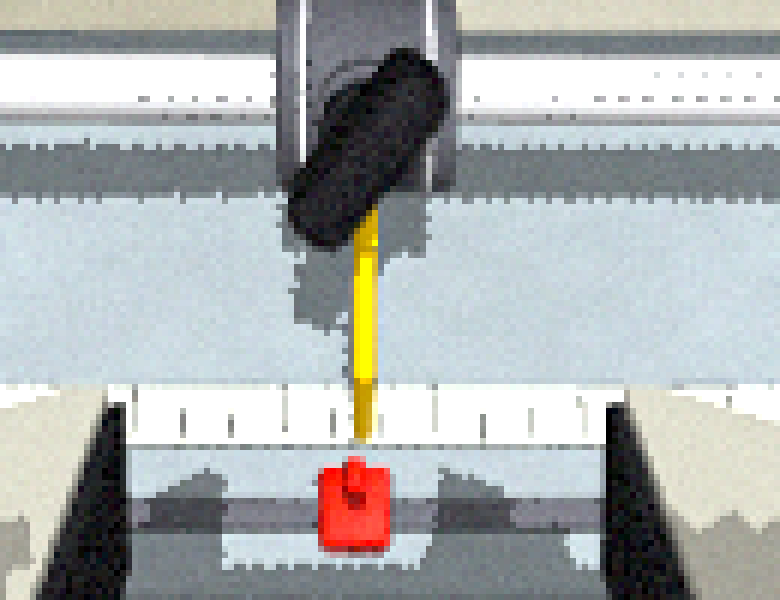

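The picture shows the pointer tip at (362,438) and the mark tip at (355,460), so the pointer is about 1.3 mm off. The paddle is back near its first angle. I'll check that angle properly, since the first fit took a finger for the paddle.

Run:
```python
from plan import *
for f,y in (('w1.npz',p[3]+1.3),('w9.npz',p[4]-1.3)):
    z=np.load(f); c=(z['K'],z['k'],z['t'],z['R']); q=proj(c,paddle(y))[0].astype(int); x0,y0=q-24
    M=(cv2.resize(z['im'][y0:y0+48,x0:x0+48].max(2),None,fx=6,fy=6)<28).astype(np.uint8); M=cv2.morphologyEx(M,cv2.MORPH_OPEN,np.ones((13,13),np.uint8))
    n,L,st,_=cv2.connectedComponentsWithStats(M); m=L==L[144,144]; P=np.argwhere(m)[:,::-1].astype(np.float32)
    print(f,L[144,144],m.sum(),cv2.minAreaRect(P), 'pca',np.degrees(np.arctan2(*(np.linalg.eigh(np.cov(P.T))[1][:,1]*[1,-1]))))
```

```text
w1.npz 1 16024 ((148.8761749267578, 169.94076538085938), (102.49029541015625, 211.2563018798828), 25.559965133666992) pca -148.9635953510881
w9.npz 1 8032 ((134.84425354003906, 159.71310424804688), (88.98563385009766, 196.28053283691406), 50.194427490234375) pca -132.86737075218406
```

Run:
```python
from plan import *
for f,y in (('w1.npz',p[3]+1.3),('w9.npz',p[4]-1.3)):
  z=np.load(f); c=(z['K'],z['k'],z['t'],z['R']); q=proj(c,paddle(y))[0].astype(int); x0,y0=q-24
  g=cv2.GaussianBlur(z['im'].max(2),(3,3),0)[y0:y0+48,x0:x0+48]
  for th in (28,34,40):
    M=(cv2.resize(g,None,fx=6,fy=6)<th).astype(np.uint8); M=cv2.morphologyEx(M,cv2.MORPH_OPEN,np.ones((13,13),np.uint8))
    n,L,st,_=cv2.connectedComponentsWithStats(M); m=L==L[144,144]; P=np.argwhere(m)[:,::-1].astype(np.float32)
    print(f,th,m.sum(),np.round(cv2.minAreaRect(P)[1],0),cv2.minAreaRect(P)[2], 'pca',np.degrees(np.arctan2(*(np.linalg.eigh(np.cov(P.T))[1][:,1]*[1,-1]))))
```

```text
w1.npz 28 15666 [102. 208.] 25.58851432800293 pca -148.6218813248916
w1.npz 34 16843 [117. 204.] 47.642547607421875 pca -148.2814683908052
w1.npz 40 17859 [123. 206.] 49.33230972290039 pca -147.92657138124216
w9.npz 28 14171 [100. 211.] 29.24882698059082 pca -145.38959766994896
w9.npz 34 16755 [107. 215.] 27.198129653930664 pca -144.55879640929533
w9.npz 40 17717 [119. 209.] 50.3558235168457 pca -144.49224640654612
```

The paddle is about 3.5° further clockwise than at the start, so it is at least as tight as it was. The arm is clear, so I'll hand in.

```bash
python3 -c "
from station import env
env.job_done(); print(env.get_obs()['time_s'])"
```

```text
the job is handed in; nothing more can be done
the job is handed in; nothing more can be done
```

The collar is re-set at the red mark with its thumbscrew tight, and the job was handed in after about 12.5 s of robot time. In one grasp I loosened the screw about 1.2 rad, slid the collar about 70 mm along the rod, turned the screw back to its stop, then let go and backed away.

**Last checks:**
- **Pointer and mark:** the wrist view after release showed the pointer about 1.3 mm short of the mark, inside the 4 mm allowed. An earlier scene-camera check put it about 1 mm short, also within tolerance. I left it there rather than loosen the screw again.
- **Thumbscrew:** the moment jumped to about 0.34 N m at the stop. The paddle ended about 3.5° tighter than it started.
- **Arm and surroundings:** the arm stood clear with no contact force. I made no separate check that the mark and the other things on the bench had stayed put. The arm was only seen to touch the paddle.

**What disagreed:**
- My first turn of the tool toward the paddle went the wrong way because of a sign error. I corrected it before touching anything.
- Two automatic fits of the paddle's outline failed because gripper parts or image noise spoiled the mask. I replaced the last one with a direct measurement of its angle.

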